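Lock the brittle jar in the lever clamp and close its lid

ROBOT

A 6-joint arm with a two-finger parallel gripper is mounted at the origin on the work surface. World frame = base frame: x ahead of the robot, y to its left, z up, the work surface at z = 0. Lengths are in mm, angles in rad, forces in N, time in s.
With the tool pointing down it reaches from about 275 to 750 mm from the base axis. Payload 10.2 kg.
Tool frame: the origin (TCP) lies between the finger pads; the fingertips stand 8 mm ahead of it and the grasp point (between the pads) lies 11 mm behind it; z points along the fingers, y is the line along which they close (so a half turn about z gives the same grasp; the last joint's range is limited). The gripper opens to 85 mm and grips with 20 to 120 N. Pads are 22 mm wide; open, the fingers measure 114 mm over their backs; the gripper's body (76 mm by 85 mm) begins 54 mm behind the grasp point. The pads swing forward as they close: fully open they stand 13 mm farther back than shut.
Start: joints at [-1.423, 0.313, 1.498, -0, 1.331, -0.223], TCP at [190.227, -489.331, 239.294] pointing down, gripper open.
Joint ranges: [-2.94, 2.94], [-0.97, 2.17], [0.19, 2.56], [-1.23, 4.37], [0.02, 3.11], [-2.88, 2.88]. Speed limits (rad/s): [2.39, 2.39, 3.01, 3.14, 3.14, 3.14].

INTERFACE

Orientations are given as a unit quaternion [w, x, y, z].
In Python, from rig import * gives the robot as it stands.
- The arm moves only by the shell command python3 -m handwheel 'ROWS' [FORCE]. ROWS is JSON, a list that holds one entry, the list of rows, each a list of 7 numbers: the shift along the world's x, y, z in mm, then the turn, a rotation vector about the world's x, y, z in degrees, then the opening, from -1 (shut) to 1 (fully open). A call has 1 to 8 rows; each row shifts and turns the commanded pose from where the row before left it; what a row does not reach is not made up. A row lasts 1/8 s, in which the tool goes at most 62.5 mm and 10.7 degrees, less where a joint would pass 70% of its speed; a pose out of reach is approached as far as the arm can. A call is refused whole if a number of a shift passes 62.5 or a number of a turn 10.7, either way. A call with a gripper value outside its range is refused whole. The fingers move at their own pace and stop on an object; FORCE is the grip in N (left out, the last holds). Time passes only in rows, so rows that do not move let the fingers close. It gives the time, the measured TCP pose, the force, the opening and the grip force at its end, in the units of the state.
- sense(): the state, without advancing time (a new reading comes with each control period).
- capture(name): name is "side" or "top"; returns a dict with "image" (420x560x3 uint8, red, green, blue), "fx", "fy", "cx", "cy" (pixels), "rvec" (rotation vector, rad) and "tvec" (3), from world to camera coordinates, as OpenCV has them. Camera axes: x right, y down, z forward; pixel columns grow to the right and rows downward; lengths in mm; the calibration is good to about 2 mm. A picture is of the moment at which its call begins. There is no depth.
- finish_job(): hands the job in; it is judged then, once.
The state is a dict: "time_s": time; "joints": joint angles; "dq": joint speeds; "tau": joint torques, N m; "eef_pos": TCP position; "ee_rot": TCP orientation; "force": force on the tool from outside, world axes, zero at the start; "wrist_torque": the same for the moment, N m; "grip_width": opening from 0.0 (shut) to 1.0 (fully open); "grip_force": force on a finger pad.
Only numpy, scipy, OpenCV 4.12 (cv2) and the standard library are available. Lean on these libraries where they do the work, as an engineer would, in place of code of your own. Each camera call takes 0.05 s, during which the arm holds its last target. There are 200 camera calls.

TASK

Swing the clamp's red lever well open, clear of the mouth, slide the brittle frosted jar along the shelf all the way into the clamp's bay by its sides (not its lid) without lifting it, and swing the lever fully shut behind it. Only then, with the clamp stopping the jar from turning, twist the blue lid clockwise until it is fully closed, and let go. The cold plastic cracks easily: meet and push the jar slowly and very gently (under 12 N), pinch the lid only lightly, keep the jar upright, and leave the other gear where it lies.

Things in the scene. Friction and masses are not known exactly. Their poses are not given: they have to be found in the camera images.
- jar: Square frosted pale plastic jar, 70 x 70 mm, 54 mm high (80 with lid), 0.2 to 0.4 kg, loose. Origin: centre of its underside; z up, x and y square to its faces; orange marks on the rim at +x and -x. Hard, slick, brittle: cracks if the robot pushes it with over 12 N (a knock at 80 mm/s may do it), or if all robot contact on jar and lid exceeds 50 N. Slides at 0.5 to 2 N. Push it below 45 mm up.
- lid: Blue twist lid on the jar, turning about the jar's upright axis: a disc of 54 mm diameter, 54 to 62 mm up. Origin on the axis, 54 mm above the jar's underside; x along its finger bar. It starts 0.75 to 1.25 rad counter-clockwise (from above) of the jar's x axis; clockwise to its stop, the bar lies along the jar's x axis, in line with the orange marks: closed.
- lid_bar (a point): Middle of the top of the lid's raised finger bar, 80 mm above the jar's underside: 52 mm long (along the lid's x), 16 mm wide, 18 mm high, with an orange stripe along its top. The lid turns at 0.04 N m and stays where left; a pinch of 5 to 12 N at each finger turns it (both fingers together must stay under 50 N).
- bay (a point): Point on the shelf where the middle of the jar's underside belongs. x points into the bay, y to the left of that, z up. The clamp is a low U bolted to the shelf, 18 mm high, with slippery white nylon side walls 39 mm to either side (4 mm play beside the jar), from 37 mm before to 49 mm behind this point. The shut lever leaves 4 mm before a centred jar.
- bay_mouth (a point): Point on the shelf 70 mm before the bay point, in the mouth between the ends of the flared 18 mm high slippery nylon guide walls, which open from 39 mm at the side walls to some 54 mm either side here and steer a jar that comes in square. A jar that comes in crooked or far off the middle line can jam. Axes as bay.
- buffer_pad (a point): Middle of the face of the soft black buffer at the bay's closed end, 39 mm behind the bay point (4 mm behind a centred jar), 11 mm above the shelf. It gives way by up to 12 mm, at 0.4 N per mm.
- lever (a joint): Angle of the clamp's red lever about its upright hinge (rad): 0 shut, right across the bay's mouth; grows up to 2.0 as it swings out, away from the bay (clockwise from above); clear of the mouth from about 1.3, fully out of the way from 1.8. Stays where it is left: about 1 N at the knob moves it. Starts at 0 to 0.5.
- lever_hinge (a point): Point on the lever's upright hinge axis, 29 mm above the shelf; 45 mm before and 64 mm to the left (+y of bay) of the bay's middle. The lever's bar is 12 mm thick, 22 to 36 mm above the shelf, passing over the clamp's walls.
- lever_knob (a point): Middle of the top of the black upright knob at the lever's free end, 126 mm from the hinge axis: a round post of 18 mm diameter, standing from 22 to 77 mm above the shelf.
- crampon: Grey steel crampon standing on its spikes, about 190 x 80 mm, 50 mm high. Leave alone.
- shovel_grip: Orange plastic avalanche-shovel D grip with a stub of aluminium shaft, 200 x 140 mm, 34 mm high. Leave alone.
- multitool: Folded steel multi-tool, 100 x 29 x 18 mm. Leave alone.
- headlamp: Black headlamp with a stiff band, 140 x 110 mm, 47 mm high. Leave alone.
- wax_tin: Round yellow wax tin, 70 mm diameter, 35 mm high. Leave alone.

How it is judged:
By the outcome, as a careful person would: the job done as asked, in the order asked, and still so for the second after the job is handed in, with the robot touching nothing.
It also fails if it takes over 72 s, if anything falls off the work surface, if the arm or the gripper's body presses on something with over 40 N, if the wrist force passes 120 N, or if a joint passes its speed limit or range.

## Working session

There is one attempt and no reset: what is moved stays moved. The work goes in short steps, Python scripts to look and compute and a shell command to move; the robot and the scene stay as the last step left them, time stands still between calls to the robot, and variables do not carry over. Pictures are saved under pics/ and viewed, at most 10 in all, crops included, and the job is handed in when it is done.

```bash
ls; mkdir -p pics; python3 - <<'E'
from rig import *
import cv2
for n in("top","side"):
    c=capture(n); cv2.imwrite(f"pics/{n}0.png",c["image"][:,:,::-1])
    print(n,c["fx"],c["fy"],c["cx"],c["cy"],c["rvec"],c["tvec"])
s=sense(); print(s)
E
```

```text
pics
top 392.8057785041214 392.8057785041214 277.43555405290357 208.34084919029002 [ 2.16386243 -2.15181569  0.1167812 ] [ -19.48143576  588.1302651  1209.44726358]
side 422.9318683961445 422.9318683961445 279.8074568481081 210.2706169568253 [ 0.19375164 -2.77793969  1.29469539] [560.57539342 112.42393046 985.90386848]
{'time_s': 0.1, 'joints': array([-1.42343867e+00,  3.13397177e-01,  1.49833873e+00, -1.48861075e-05,
        1.33100419e+00, -2.23392948e-01]), 'dq': array([-4.96559732e-04, -1.08477411e-03, -1.36245101e-03,  7.41775067e-05,
       -8.84789292e-04, -1.47392748e-04]), 'tau': array([ 2.60644032e-03, -4.12901330e+01, -2.60140568e+01, -1.38865148e-04,
        3.05780952e-03,  7.15633206e-06]), 'eef_pos': array([ 190.17189777, -489.1163751 ,  238.79912128]), 'ee_rot': array([-5.73583793e-04,  9.82866657e-01,  1.84317131e-01,  1.45825161e-05]), 'force': array([ 0.56389821,  0.32091266, -0.54836251]), 'wrist_torque': array([-0.01227592,  0.03670463, -0.01960032]), 'grip_force': 0.0, 'grip_width': 0.9997794996912212}
```

View pics/top0.png

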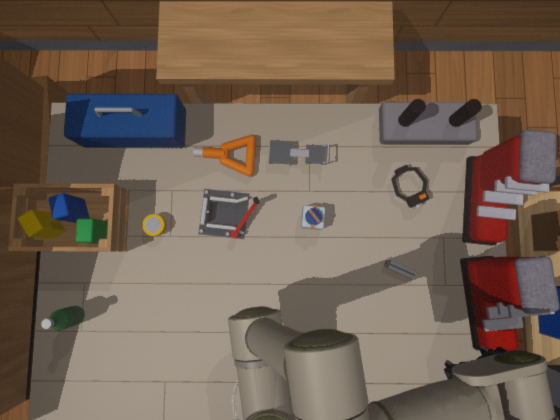

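View pics/side0.png

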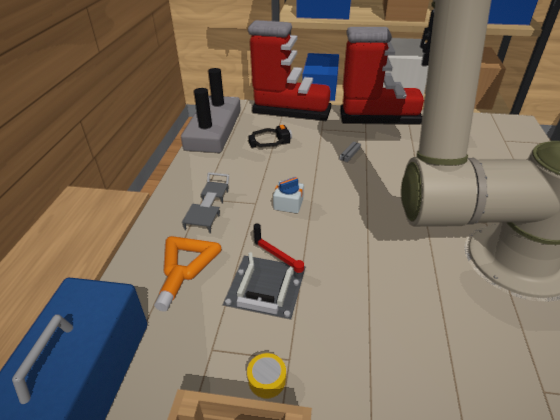

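The top view shows the jar at about (313,216) and the clamp at (226,213) with its mouth facing right. The red lever runs from its hinge at (236,235) to the black knob at (256,202). The side view shows the jar at (289,195) and the clamp at (267,283).

```bash
cat > h.py <<'E'
from rig import *
import cv2, numpy as np
def cam(n):
    c=capture(n); K=np.array([[c["fx"],0,c["cx"]],[0,c["fy"],c["cy"]],[0,0,1]])
    R=cv2.Rodrigues(np.array(c["rvec"],float))[0]; return c["image"],K,R,np.array(c["tvec"],float)
def onz(c,px,z):
    _,K,R,t=c; o=-R.T@t; d=R.T@np.linalg.inv(K)@np.array([px[0],px[1],1.]); return o+d*(z-o[2])/d[2]
def proj(c,p):
    _,K,R,t=c; q=K@(R@np.asarray(p,float)+t); return q[:2]/q[2]
def tri(c1,p1,c2,p2):
    P=[c[1]@np.c_[c[2],c[3]] for c in(c1,c2)]
    X=cv2.triangulatePoints(P[0],P[1],np.array(p1,float).reshape(2,1),np.array(p2,float).reshape(2,1)); return (X[:3]/X[3]).ravel()
E
python3 - <<'E'
from h import *
t=cam("top"); s=cam("side")
a=cv2.resize(t[0][180:250,190:340],None,fx=5,fy=5,interpolation=cv2.INTER_CUBIC)
cv2.imwrite("pics/tz.png",a[:,:,::-1])
b=cv2.resize(s[0][170:320,220:320],None,fx=4,fy=4,interpolation=cv2.INTER_CUBIC)
cv2.imwrite("pics/sz.png",b[:,:,::-1])
for p in((226,213),(313,216),(256,202),(153,225)):print(p,onz(t,p,0),onz(t,p,77))
E
```

```text
(226, 213) [576.09329119 151.26679843   0.        ] [568.09323708 140.48305828  77.        ]
(313, 216) [ 567.78776956 -131.42356351    0.        ] [ 560.29157473 -125.05772955   77.        ]
(256, 202) [612.66328289  54.10915112   0.        ] [602.44468912  49.21953577  77.        ]
(153, 225) [535.7064367  387.57015501   0.        ] [530.15647445 362.45093523  77.        ]
```

View pics/tz.png

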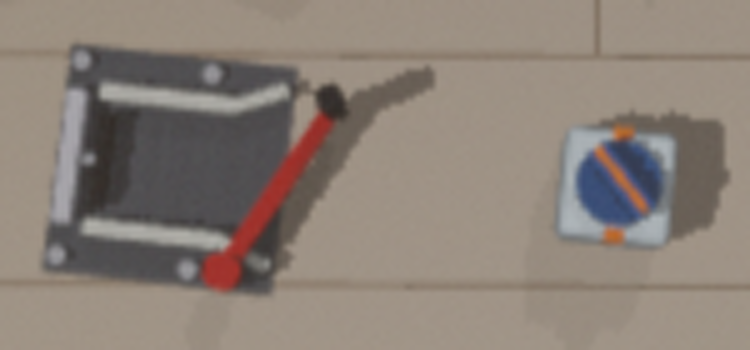

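View pics/sz.png

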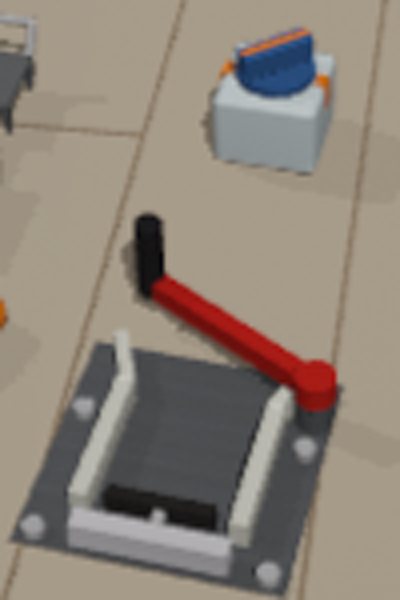

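The zooms show the hinge at crop (222,271), the knob top at about (330,97) and wall centrelines (100,92)-(238,104) and (85,227)-(220,242). The jar's orange marks are at (624,132) and (613,236), and the lid stripe runs from (598,150) to (645,210). Next I'll measure these with masks.

```bash
cat >> h.py <<'E'
def mask(c,what,roi):
    x0,y0,x1,y1=roi; m=np.zeros(c[0].shape[:2],np.uint8)
    h=cv2.cvtColor(c[0],cv2.COLOR_RGB2HSV).astype(int); H,S,V=h[...,0],h[...,1],h[...,2]
    q={"orange":(H>5)&(H<18)&(S>120)&(V>120),"red":((H<5)|(H>174))&(S>150)&(V>60),"blue":(H>100)&(H<125)&(S>110),
       "white":(S<40)&(V>150),"dark":(V<45),"pale":(H>85)&(H<115)&(S<70)&(V>120)}[what]
    m[y0:y1,x0:x1]=q[y0:y1,x0:x1]; return m
def blobs(m,mn=4):
    n,l,st,ce=cv2.connectedComponentsWithStats(m); return [(ce[i].round(2),int(st[i,4])) for i in range(1,n) if st[i,4]>=mn]
E
python3 - <<'E'
from h import *
t=cam("top"); s=cam("side")
J=(298,200,330,232); C=(195,185,250,240)
print("or",blobs(mask(t,"orange",J),2), "side",blobs(mask(s,"orange",(265,170,315,215)),2))
print("blue",blobs(mask(t,"blue",J)))
m=mask(t,"blue",J)|mask(t,"orange",J)|mask(t,"pale",J)
print("jar",cv2.minAreaRect(np.argwhere(m)[:,::-1].astype(np.float32)))
print("pale",blobs(mask(t,"pale",J)))
print("white",blobs(mask(t,"white",C)))
w=mask(t,"white",C); n,l,st,ce=cv2.connectedComponentsWithStats(w)
for i in range(1,n):
    if st[i,4]>15: print(st[i],cv2.fitLine(np.argwhere(l==i)[:,::-1].astype(np.float32),cv2.DIST_L2,0,.01,.01).ravel())
print("red",blobs(mask(t,"red",(225,190,265,240))),blobs(mask(t,"dark",(250,192,262,207))))
px=lambda u,v:((u+.5)/5-.5+190,(v+.5)/5-.5+180)
f=lambda u,v,z:print((u,v),onz(t,px(u,v),z).round(1))
for u,v in((100,92),(238,104),(85,227),(220,242)):f(u,v,18)
for u,v in((75,45),(298,68),(272,293),(45,268)):f(u,v,3)
f(222,271,36);f(330,97,77);
for u,v in((568,128),(677,135),(665,245),(558,237),(624,132),(613,236)):f(u,v,54)
for u,v in((598,150),(645,210)):f(u,v,80)
ps=lambda u,v:((u+.5)/4-.5+220,(v+.5)/4-.5+170)
for n,a,b in(("hinge",(222,271),(316,380)),("knob",(330,97),(148,220))):print(n,tri(t,px(*a),s,ps(*b)).round(1))
for u,v,z in((82,497,18),(125,385,18),(238,535,18),(283,400,18),(216,92,54),(320,97,54)):print("s",onz(s,ps(u,v),z).round(1))
E
```

```text
or [(array([314.2, 206. ]), 10), (array([313.74, 215.32]), 19), (array([312.12, 226.88]), 8)] side [(array([288.74, 180.  ]), 19), (array([276.12, 186.38]), 8), (array([300.22, 190.11]), 9)]
blue [(array([319. , 211.9]), 10), (array([310.08, 218.42]), 71)]
jar ((312.733642578125, 216.4303436279297), (22.181255340576172, 23.177148818969727), 5.19442892074585)
pale [(array([305.04, 216.94]), 121), (array([320.62, 218.38]), 100)]
white [(array([227.18, 199.13]), 83), (array([203.08, 210.11]), 85), (array([199.75, 213.  ]), 4), (array([198.83, 219.67]), 6), (array([220.21, 226.34]), 68)]
[210 197  37   5  83] [9.9910051e-01 4.2405345e-02 2.2718073e+02 1.9913252e+02]
[201 198   6  26  85] [ 1.00239165e-01 -9.94963348e-01  2.03082352e+02  2.10105881e+02]
[207 224  29   6  68] [9.93650615e-01 1.12509936e-01 2.20205887e+02 2.26338242e+02]
red [(array([242.31, 221.57]), 159)] []
(100, 92) [622.5 202.7  18. ]
(238, 104) [615.2 113.5  18. ]
(85, 227) [535.3 210.   18. ]
(220, 242) [526.2 123.4  18. ]
(75, 45) [655.6 222.6   3. ]
(298, 68) [641.1  76.5   3. ]
(272, 293) [494.5  91.1   3. ]
(45, 268) [509.8 238.    3. ]
(222, 271) [506.8 119.7  36. ]
(330, 97) [611.7  50.6  77. ]
(568, 128) [596.2 -96.6  54. ]
(677, 135) [ 592.1 -164.4   54. ]
(665, 245) [ 523.5 -156.5   54. ]
(558, 237) [528.1 -90.3  54. ]
(624, 132) [ 593.8 -131.5   54. ]
(613, 236) [ 528.9 -124.3   54. ]
(598, 150) [ 579.5 -113.3   80. ]
(645, 210) [ 543.  -141.7   80. ]
hinge [506.8 119.9  34.3]
knob [611.8  50.5  78.5]
s [621.2 204.2  18. ]
s [614.3 123.1  18. ]
s [536.1 217.5  18. ]
s [524.7 122.3  18. ]
s [ 597.4 -104.6   54. ]
s [ 529.8 -108.1   54. ]
```

Measured values (world frame):

| Item | Value |
|---|---|
| Bay point | about (574.8, 157) |
| Bay x direction | (0.10, 0.995) |
| Jar centre | about (560.5, -127.5), square to the clamp |
| Hinge | (507, 120) |
| Knob | (612, 50.6), so lever at about 0.48 rad |
| Lid | about 0.77 rad open |

I'll go above the knob and turn the tool +63° on the way.

```bash
python3 -m handwheel '[[[15,19,-4,0,0,3.94,1],[27,34,-6,0,0,3.94,1],[28,36,-8,0,0,3.94,1],[28,36,-8,0,0,3.94,1],[28,36,-8,0,0,3.94,1],[28,36,-8,0,0,3.94,1],[28,36,-8,0,0,3.94,1],[28,36,-8,0,0,3.94,1]]]' 20; python3 -m handwheel '[[[28,36,-8,0,0,3.94,1],[28,36,-8,0,0,3.94,1],[28,36,-8,0,0,3.94,1],[28,36,-8,0,0,3.94,1],[28,36,-8,0,0,3.94,1],[28,36,-8,0,0,3.94,1],[28,36,-8,0,0,3.94,1],[10,12,0,0,0,3.94,1]]]'; python3 -m handwheel '[[[0,0,0,0,0,0,1]]]'
```

```text
time_s: 1.3
eef_pos: [401.0, -219.1, 181.1]
ee_rot: [0.0, 0.895, 0.445, 0.0]
force: [1.0, -0.9, -0.2]
grip_width: 0.996
grip_force: 0.0
time_s: 2.3
eef_pos: [606.8, 45.8, 124.2]
ee_rot: [-0.001, 0.74, 0.673, -0.0]
force: [-0.4, 0.5, 0.4]
grip_width: 1.002
grip_force: 0.0
time_s: 2.42
eef_pos: [606.4, 44.4, 124.9]
ee_rot: [-0.0, 0.741, 0.671, -0.0]
force: [-0.4, 0.0, 0.8]
grip_width: 0.998
grip_force: 0.0
```

```bash
python3 -m handwheel '[[[3,4,-10,0,0,0,1],[2.5,3,-16,0,0,0,1],[0,0,-20,0,0,0,1],[0,0,-20,0,0,0,1],[0,0,-11,0,0,0,0.3],[0,0,0,0,0,0,-0.2],[0,0,0,0,0,0,-1],[0,0,0,0,0,0,-1]]]' 20; python3 -m handwheel '[[[0,0,0,0,0,0,-1],[0,0,0,0,0,0,-1],[0,0,0,0,0,0,-1],[0,0,0,0,0,0,-1]]]'
python3 - <<'E'
import numpy as np
a=np.linspace(-.583,-1.97,17); p=np.c_[507+126*np.cos(a),120+126*np.sin(a)]; print(np.diff(p,axis=0).round(1).tolist(),p[-1])
E
```

```text
time_s: 3.42
eef_pos: [611.8, 50.9, 49.1]
ee_rot: [-0.0, 0.742, 0.671, 0.0]
force: [-0.6, 0.9, 4.3]
grip_width: 0.201
grip_force: 21.4
time_s: 3.92
eef_pos: [611.8, 50.9, 49.1]
ee_rot: [0.0, 0.741, 0.671, 0.0]
force: [-3.4, 1.8, 6.1]
grip_width: 0.201
grip_force: 21.6
[[-6.4, -8.8], [-7.1, -8.3], [-7.8, -7.6], [-8.5, -6.9], [-9.0, -6.1], [-9.5, -5.3], [-10.0, -4.5], [-10.3, -3.6], [-10.6, -2.7], [-10.8, -1.8], [-10.9, -0.8], [-10.9, 0.1], [-10.9, 1.0], [-10.7, 2.0], [-10.5, 2.9], [-10.2, 3.8]] [458.02572108   3.90727842]
```

```bash
python3 -m handwheel '[[[-6.4,-8.8,0,0,0,0,-1],[-7.1,-8.3,0,0,0,0,-1],[-7.8,-7.6,0,0,0,0,-1],[-8.5,-6.9,0,0,0,0,-1],[-9,-6.1,0,0,0,0,-1],[-9.5,-5.3,0,0,0,0,-1],[-10,-4.5,0,0,0,0,-1],[-10.3,-3.6,0,0,0,0,-1]]]' && python3 -m handwheel '[[[-10.6,-2.7,0,0,0,0,-1],[-10.8,-1.8,0,0,0,0,-1],[-10.9,-0.8,0,0,0,0,-1],[-10.9,0.1,0,0,0,0,-1],[-10.9,1,0,0,0,0,-1],[-10.7,2,0,0,0,0,-1],[-10.5,2.9,0,0,0,0,-1],[-10.2,3.8,0,0,0,0,-1]]]'; python3 -m handwheel '[[[0,0,0,0,0,0,0.2],[0,0,0,0,0,0,0.4],[0,0,0,0,0,0,0.4]]]'
```

```text
time_s: 4.92
eef_pos: [544.0, -3.0, 49.0]
ee_rot: [0.003, 0.742, 0.671, 0.0]
force: [3.6, -4.5, 4.2]
grip_width: 0.204
grip_force: 21.7
time_s: 5.92
eef_pos: [457.2, 3.8, 48.5]
ee_rot: [0.0, 0.742, 0.671, 0.0]
force: [2.0, -3.3, 5.0]
grip_width: 0.209
grip_force: 22.1
time_s: 6.3
eef_pos: [457.5, 4.1, 48.0]
ee_rot: [-0.0, 0.741, 0.671, -0.0]
force: [-0.2, 0.4, -0.2]
grip_width: 0.697
grip_force: 0.0
```

```bash
python3 -m handwheel '[[[0,0,10,0,0,0,0.4],[0,0,24,0,0,0,0.4],[0,0,24,0,0,0,0.4],[0,0,24,0,0,0,0]]]' && python3 -m handwheel '[[[12,-25,0,1.86,-0.19,0,-0.06],[12,-25,0,1.86,-0.19,0,-0.06],[12,-25,0,1.86,-0.19,0,-0.06],[12,-25,0,1.86,-0.19,0,-0.06],[12,-25,0,1.86,-0.19,0,-0.06],[12,-25,0,1.86,-0.19,0,-0.06],[12,-25,0,1.86,-0.19,0,-0.06],[12,-27,0,1.86,-0.19,0,-0.06]]]'; python3 -m handwheel '[[[0,0,-10,0,0,0,-0.06],[0,0,-22,0,0,0,-0.06],[0,0,-22,0,0,0,-0.06],[0,0,-22,0,0,0,-0.06],[0,0,-15,0,0,0,-0.06],[0,0,-7,0,0,0,-0.06],[0,0,0,0,0,0,-0.06]]]'
python3 - <<'E'
from h import *
t=cam("top"); s=cam("side")
a=cv2.resize(t[0][170:270,190:350],None,fx=4,fy=4,interpolation=cv2.INTER_CUBIC)
b=cv2.resize(s[0][130:330,240:340],None,fx=2,fy=2,interpolation=cv2.INTER_CUBIC)
cv2.imwrite("pics/p1.png",np.hstack([a[:400,:560],b])[:,:,::-1])
print(sense()["force"],sense()["eef_pos"])
E
```

```text
time_s: 6.8
eef_pos: [457.7, 4.1, 131.7]
ee_rot: [0.0, 0.741, 0.671, 0.0]
force: [0.0, 0.4, -0.1]
grip_width: 0.51
grip_force: 0.0
time_s: 7.8
eef_pos: [554.0, -198.7, 131.0]
ee_rot: [-0.087, 0.735, 0.665, 0.097]
force: [0.7, 0.6, -0.6]
grip_width: 0.467
grip_force: 0.0
time_s: 8.68
eef_pos: [553.6, -197.8, 32.4]
ee_rot: [-0.087, 0.735, 0.665, 0.097]
force: [0.8, -0.1, 0.5]
grip_width: 0.468
grip_force: 0.0
[-0.15129186  0.75339019  0.66694851] [ 553.93857343 -198.07869767   32.98501469]
```

View pics/p1.png

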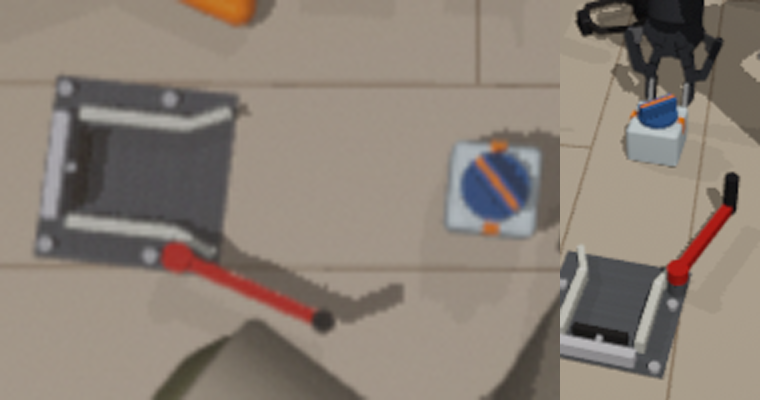

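The lever is well open: hinge at crop (177,257), knob at (322,320). The jar is unmoved at (495,187), and both fingers are behind it. Next is a slow approach.

```bash
python3 -m handwheel '[[[0.4,4,0,0,0,0,-0.06],[0.4,4,0,0,0,0,-0.06],[0.4,4,0,0,0,0,-0.06],[0.2,2,0,0,0,0,-0.06],[0.1,1.5,0,0,0,0,-0.06],[0.1,1.5,0,0,0,0,-0.06],[0.1,1.5,0,0,0,0,-0.06],[0.1,1.5,0,0,0,0,-0.06]]]' | grep -E 'pos|force:'; python3 -m handwheel '[[[0.1,1.5,0,0,0,0,-0.06],[0.1,1.5,0,0,0,0,-0.06],[0.1,1.5,0,0,0,0,-0.06],[0.1,1.5,0,0,0,0,-0.06],[0.1,1.5,0,0,0,0,-0.06],[0.1,1.5,0,0,0,0,-0.06],[0.1,1.5,0,0,0,0,-0.06],[0.1,1.5,0,0,0,0,-0.06]]]'| grep -E 'pos|force:'; python3 - <<'E'
from h import *
t=cam("top")
print(blobs(mask(t,"orange",(298,195,330,235)),2)); 
for b,_ in blobs(mask(t,"orange",(290,195,330,235)),5): print(onz(t,b,54))
E
```

```text
eef_pos: [555.4, -177.9, 32.3]
force: [-0.6, 0.1, 0.3]
grip_force: 0.0
eef_pos: [556.2, -165.8, 32.3]
force: [-0.7, -1.7, 1.5]
grip_force: 0.8
[(array([311.2, 206. ]), 10), (array([311.26, 215.68]), 19), (array([309. , 226.5]), 6)]
[ 593.79173571 -121.49552571   54.        ]
[ 563.50057496 -121.56285537   54.        ]
[ 529.80746543 -114.43716137   54.        ]
```

```bash
python3 -m handwheel '[[[0,2,0,0,0,0,-0.06],[0,3,0,0,0,0,-0.06],[0,4,0,0,0,0,-0.06],[0,4,0,0,0,0,-0.06],[0,4,0,0,0,0,-0.06],[0,4,0,0,0,0,-0.06],[0,4,0,0,0,0,-0.06],[0,4,0,0,0,0,-0.06]]]' | grep -E 'pos|force:'; python3 -m handwheel '[[[0,4,0,0,0,0,-0.06],[0,4,0,0,0,0,-0.06],[0,4,0,0,0,0,-0.06],[0,4,0,0,0,0,-0.06],[0,4,0,0,0,0,-0.06],[0,4,0,0,0,0,-0.06],[0,4,0,0,0,0,-0.06],[0,4,0,0,0,0,-0.06]]]'| grep -E 'pos|force:'; python3 - <<'E'
from h import *
t=cam("top")
for b,n in blobs(mask(t,"orange",(260,195,330,235)),4): print(b,n,onz(t,b,54))
E
```

```text
eef_pos: [556.2, -136.7, 32.3]
force: [-1.1, -2.2, 0.2]
grip_force: 0.8
eef_pos: [556.2, -104.7, 32.3]
force: [-0.1, -3.1, -0.2]
grip_force: 0.8
[291.5 205.8] 10 [594.10738851 -60.14571816  54.        ]
[290.88 215.29] 17 [564.38393142 -58.27533549  54.        ]
[289.5 226.5] 8 [529.47595268 -54.07389949  54.        ]
```

```bash
for i in 1; do python3 -m handwheel '[[[0,4,0,0,0,0,-0.06],[0,4,0,0,0,0,-0.06],[0,4,0,0,0,0,-0.06],[0,4,0,0,0,0,-0.06],[0,4,0,0,0,0,-0.06],[0,4,0,0,0,0,-0.06],[0,4,0,0,0,0,-0.06],[0,4,0,0,0,0,-0.06]]]' | grep -E 'pos|force:'; python3 -m handwheel '[[[0,4,0,0,0,0,-0.06],[0,4,0,0,0,0,-0.06],[0,4,0,0,0,0,-0.06],[0,4,0,0,0,0,-0.06],[0,4,0,0,0,0,-0.06],[0,4,0,0,0,0,-0.06],[0,4,0,0,0,0,-0.06],[0,4,0,0,0,0,-0.06]]]'| grep -E 'pos|force:';  python3 -m handwheel '[[[0,4,0,0,0,0,-0.06],[0,4,0,0,0,0,-0.06],[0,4,0,0,0,0,-0.06],[0,4,0,0,0,0,-0.06],[0,4,0,0,0,0,-0.06],[0,4,0,0,0,0,-0.06],[0,3,0,0,0,0,-0.06],[0,2,0,0,0,0,-0.06]]]'| grep -E 'pos|force:'; done; cat > jar.py <<'E'
from h import *
t=cam("top")
P=[]
for b,n in blobs(mask(t,"orange",(205,195,300,235)),4): p=onz(t,b,54);P.append(p);print(b,n,p.round(1))
e=np.array([.0998,.995]);l=np.array([-.995,.0998]);q=(P[0]+P[-1])[:2]/2-np.array([574.8,157])
print("jar c",(P[0]+P[-1])[:2]/2,"along",q@e,"left",q@l,"ang",np.arctan2(*(P[0]-P[-1])[1::-1]))
E
python3 jar.py
```

```text
eef_pos: [556.2, -72.7, 32.3]
force: [-0.2, -0.7, -0.3]
grip_force: 0.8
eef_pos: [556.2, -40.7, 32.3]
force: [0.1, -0.5, 0.5]
grip_force: 0.8
eef_pos: [556.2, -11.7, 32.3]
force: [-0.2, -1.9, -0.1]
grip_force: 0.8
[261.67 205.78] 9 [593.7  32.8  54. ]
[260.22 214.94] 18 [565.  37.  54.]
[259.5 226.2] 10 [529.9  38.9  54. ]
jar c [561.7968864   35.86905104] along -121.8230049530135 left 0.849229324548401 ang -0.09450015835604439
```

```bash
python3 -m handwheel '[[[0.2,2,0,0,0,0,-0.06],[0.2,2,0,0,0,0,-0.06],[0.2,2,0,0,0,0,-0.06],[0.2,2,0,0,0,0,-0.06],[0.2,2,0,0,0,0,-0.06],[0.2,2,0,0,0,0,-0.06],[0.2,2,0,0,0,0,-0.06],[0.2,2,0,0,0,0,-0.06]]]' | grep -E 'pos|force:'; python3 -m handwheel '[[[0.3,3,0,0,0,0,-0.06],[0.3,3,0,0,0,0,-0.06],[0.3,3,0,0,0,0,-0.06],[0.3,3,0,0,0,0,-0.06],[0.3,3,0,0,0,0,-0.06],[0.3,3,0,0,0,0,-0.06],[0.3,3,0,0,0,0,-0.06],[0.3,3,0,0,0,0,-0.06]]]'| grep -E 'pos|force:';  python3 jar.py
```

```text
eef_pos: [557.8, 4.2, 32.3]
force: [-0.5, -1.5, 0.3]
grip_force: 0.8
eef_pos: [560.2, 28.3, 32.3]
force: [0.3, -1.9, -0.3]
grip_force: 0.8
[249.11 204.11] 9 [598.7  72.1  54. ]
[247.39 214.06] 18 [567.5  77.   54. ]
[246.8 225. ] 10 [533.4  78.3  54. ]
jar c [566.07772477  75.22199751] along -82.23959554716721 left 0.5172192003050936 ang -0.09503997685058767
```

```bash
python3 -m handwheel '[[[0.3,3,0,0,0,0,-0.06],[0.3,3,0,0,0,0,-0.06],[0.3,3,0,0,0,0,-0.06],[0.3,3,0,0,0,0,-0.06],[0.3,3,0,0,0,0,-0.06],[0.3,3,0,0,0,0,-0.06],[0.3,3,0,0,0,0,-0.06],[0.3,3,0,0,0,0,-0.06]]]'| grep -E 'pos|force:';python3 -m handwheel '[[[0.3,3,0,0,0,0,-0.06],[0.3,3,0,0,0,0,-0.06],[0.3,3,0,0,0,0,-0.06],[0.3,3,0,0,0,0,-0.06],[0.3,3,0,0,0,0,-0.06],[0.3,3,0,0,0,0,-0.06],[0.2,2,0,0,0,0,-0.06],[0.2,2,0,0,0,0,-0.06]]]'| grep -E 'pos|force:';  python3 jar.py
```

```text
eef_pos: [562.6, 52.3, 32.3]
force: [-0.4, -1.4, -0.1]
grip_force: 0.8
eef_pos: [564.8, 74.2, 32.3]
force: [-1.3, -1.5, -0.0]
grip_force: 0.8
[234.5 202.8] 10 [602.6 117.8  54. ]
[232. 212.] 15 [573.7 125.1  54. ]
[232. 223.] 9 [539.4 124.4  54. ]
jar c [571.00801328 121.10642995] along -36.09254247263244 left 0.19084849609525736 ang -0.10370290178496432
```

```bash
python3 -m handwheel '[[[0.2,2,0,0,0,0,-0.06],[0.2,2,0,0,0,0,-0.06],[0.2,2,0,0,0,0,-0.06],[0.2,2,0,0,0,0,-0.06],[0.2,2,0,0,0,0,-0.06],[0.2,2,0,0,0,0,-0.06],[0.2,2,0,0,0,0,-0.06],[0.2,2,0,0,0,0,-0.06]]]' | grep -E 'pos|force:';python3 -m handwheel '[[[0.2,2,0,0,0,0,-0.06],[0.2,2,0,0,0,0,-0.06],[0.2,2,0,0,0,0,-0.06],[0.2,2,0,0,0,0,-0.06],[0.2,2,0,0,0,0,-0.06],[0.2,2,0,0,0,0,-0.06],[0.2,2,0,0,0,0,-0.06],[0.2,2,0,0,0,0,-0.06]]]' | grep -E 'pos|force:';  python3 jar.py
```

```text
eef_pos: [566.4, 90.2, 32.3]
force: [-0.6, -1.5, 0.4]
grip_force: 0.8
eef_pos: [568.0, 106.2, 32.3]
force: [0.2, -1.5, -0.5]
grip_force: 0.8
[224.  201.5] 6 [606.6 150.7  54. ]
[220.73 209.87] 15 [580.2 160.4  54. ]
[221.   222.29] 7 [541.4 158.6  54. ]
jar c [573.98560811 154.67877784] along -2.3908923561706157 left 0.5786619619816459 ang -0.12072188523913278
```

```bash
python3 -m handwheel '[[[0.1,1,0,0,0,0,-0.06],[0.1,1,0,0,0,0,-0.06],[0.1,1,0,0,0,0,-0.06],[0.1,1,0,0,0,0,-0.06],[0.1,0.8,0,0,0,0,-0.06],[0,0,0,0,0,0,-0.06]]]' | grep -E 'pos|force:';  python3 jar.py; python3 - <<'E'
from h import *
t=cam("top"); s=cam("side")
a=cv2.resize(t[0][185:245,190:270],None,fx=5,fy=5,interpolation=cv2.INTER_CUBIC)
b=cv2.resize(s[0][220:320,220:320],None,fx=3,fy=3,interpolation=cv2.INTER_CUBIC)
cv2.imwrite("pics/p2.png",np.hstack([a,b])[:,:,::-1])
E
```

```text
eef_pos: [568.5, 111.0, 32.3]
force: [0.1, -0.9, 0.1]
grip_force: 0.4
[222.29 201.43] 7 [606.8 156.1  54. ]
[219.5  210.12] 16 [579.4 164.2  54. ]
[219.71 222.  ] 7 [542.3 162.7  54. ]
jar c [574.52316747 159.37126925] along 2.331785017732018 left 0.5121010413066738 ang -0.10174757642376595
```

View pics/p2.png

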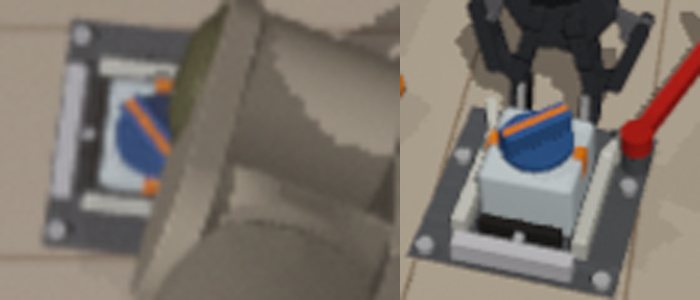

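The jar sits in the bay at about +2 mm and square, with the lid still open. The buffer is just behind it. I'll back off, lift, remove the tilt and return to the knob.

```bash
python3 -m handwheel '[[[-0.2,-2,0,0,0,0,-0.06],[-0.6,-6,0,0,0,0,-0.06],[-1,-10,0,0,0,0,-0.06],[-1.2,-12,4,0,0,0,-0.06],[0,0,24,-3.72,0.38,0,0],[0,0,24,-3.72,0.38,0,0.4],[0,0,24,-3.72,0.38,0,0.4],[0,0,22,-3.72,0.38,0,0.4]]]'| grep -E 'pos|force:|rot'; python3 -m handwheel '[[[-15,-11,0,0,0,0,0.4],[-20,-14,0,0,0,0,0.4],[-20,-14,0,0,0,0,0.4],[-20,-14,0,0,0,0,0.4],[-20,-14,0,0,0,0,0.4],[-12.5,-10,0,0,0,0,0.4],[0,0,0,0,0,0,0.4]]]'; python3 - <<'E'
from h import *
t=cam("top"); s=cam("side")
for c,r in((t,(195,185,280,260)),(s,(220,170,350,330))):
    m=mask(c,"red",r); print(cv2.boundingRect(m),blobs(m))
E
```

```text
eef_pos: [565.6, 80.0, 131.6]
ee_rot: [0.001, 0.742, 0.671, -0.001]
force: [0.1, 0.3, 0.2]
grip_force: 0.0
time_s: 24.85
eef_pos: [457.9, 3.2, 130.6]
ee_rot: [0.0, 0.742, 0.67, 0.0]
force: [0.0, -0.0, -0.3]
grip_width: 0.703
grip_force: 0.0
(231, 231, 7, 7) [(array([233.9, 233.9]), 40)]
(293, 232, 34, 41) [(array([308.2 , 253.23]), 357)]
```

```bash
python3 -m handwheel '[[[0,0.7,-12,0,0,0,0.4],[0,0,-24,0,0,0,0.4],[0,0,-24,0,0,0,0.4],[0,0,-16,0,0,0,0.4],[0,0,-6,0,0,0,-0.2],[0,0,0,0,0,0,-1],[0,0,0,0,0,0,-1],[0,0,0,0,0,0,-1]]]' 20 
python3 -m handwheel '[[[0,0,0,0,0,0,-1],[0,0,0,0,0,0,-1]]]' | grep -E "pos|grip|force"
python3 - <<'E'
import numpy as np
a=np.linspace(-1.97,-.10,25); p=np.c_[507+126*np.cos(a),120+126*np.sin(a)]; print(np.diff(p,axis=0).round(1).tolist(),p[-1])
E
```

```text
time_s: 25.95
eef_pos: [458.1, 4.7, 48.4]
ee_rot: [0.0, 0.741, 0.671, 0.0]
force: [1.1, 1.4, -5.1]
grip_width: 0.207
grip_force: 21.9
eef_pos: [458.1, 4.6, 48.4]
force: [2.1, 1.8, -2.6]
grip_width: 0.205
grip_force: 21.9
[[9.2, -3.5], [9.4, -2.7], [9.6, -2.0], [9.7, -1.2], [9.8, -0.5], [9.8, 0.3], [9.8, 1.1], [9.6, 1.8], [9.5, 2.6], [9.2, 3.3], [9.0, 4.0], [8.6, 4.7], [8.2, 5.3], [7.8, 6.0], [7.3, 6.5], [6.8, 7.1], [6.2, 7.6], [5.6, 8.1], [4.9, 8.5], [4.3, 8.8], [3.6, 9.1], [2.9, 9.4], [2.1, 9.6], [1.4, 9.7]] [632.37052483 107.4209895 ]
```

```bash
python3 -m handwheel '[[[9.2,-3.5,0,0,0,3.75,-1],[9.4,-2.7,0,0,0,3.75,-1],[9.6,-2,0,0,0,3.75,-1],[9.7,-1.2,0,0,0,3.75,-1],[9.8,-0.5,0,0,0,3.75,-1],[9.8,0.3,0,0,0,3.75,-1],[9.8,1.1,0,0,0,3.75,-1],[9.6,1.8,0,0,0,3.75,-1]]]' | grep -E "pos|force"
python3 -m handwheel '[[[9.5,2.6,0,0,0,3.75,-1],[9.2,3.3,0,0,0,3.75,-1],[9,4,0,0,0,3.75,-1],[8.6,4.7,0,0,0,3.75,-1],[8.2,5.3,0,0,0,3.75,-1],[7.8,6,0,0,0,3.75,-1],[7.3,6.5,0,0,0,3.75,-1],[6.8,7.1,0,0,0,3.75,-1]]]'  | grep -E "pos|force"
python3 -m handwheel '[[[6.2,7.6,0,0,0,3.75,-1],[5.6,8.1,0,0,0,3.75,-1],[4.9,8.5,0,0,0,3.75,-1],[4.3,8.8,0,0,0,3.75,-1],[3.6,9.1,0,0,0,3.75,-1],[2.9,9.4,0,0,0,3.75,-1],[1,5,0,0,0,3.75,-1],[0.8,4,0,0,0,3.75,-1]]]'
python3 - <<'E'
from rig import *
print(sense()["joints"].round(2))
E
```

```text
eef_pos: [534.8, -2.4, 48.4]
force: [-2.7, -0.4, 0.3]
grip_force: 22.4
eef_pos: [601.4, 36.8, 48.4]
force: [-1.8, -2.5, 0.1]
grip_force: 22.3
time_s: 29.2
eef_pos: [630.9, 98.0, 48.5]
ee_rot: [0.0, 0.049, 0.999, 0.0]
force: [2.6, 0.2, -1.3]
grip_width: 0.206
grip_force: 22.3
[-0.03  0.75  1.33  0.    1.06 -1.5 ]
```

```bash
python3 -m handwheel '[[[0.4,3,0,0,0,0,-1],[0.4,3,0,0,0,0,-1],[0.2,2,0,0,0,0,-1],[0,0,0,0,0,0,-1]]]' | grep -E "pos|force"
python3 -m handwheel '[[[0.1,1,0,0,0,0,-1],[0.1,1,0,0,0,0,-1],[0,0,0,0,0,0,-1]]]' | grep -E "pos|force"
```

```text
eef_pos: [631.9, 105.8, 48.5]
force: [3.2, -2.7, -2.0]
grip_force: 22.2
eef_pos: [632.1, 106.4, 48.5]
force: [1.7, -10.3, -0.3]
grip_force: 22.4
```

```bash
python3 -m handwheel '[[[0,-1.5,0,0,0,0,-0.5],[0,0,0,0,0,0,-0.2],[0,0,0,0,0,0,-0.2],[0,0,10,0,0,0,-0.2],[0,0,25,0,0,0,-0.2],[0,0,25,0,0,0,-0.2],[0,0,25,0,0,0,-0.2],[10,-30,10,0,0,0,-0.2]]]' | grep -E "time|pos|force"; python3 -m handwheel '[[[10,-40,0,0,0,0,-0.2],[0,-40,0,0,0,0,-0.2]]]' | grep -E "time|pos|force"
python3 - <<'E'
from h import *
t=cam("top"); s=cam("side")
a=cv2.resize(t[0][185:245,190:270],None,fx=5,fy=5,interpolation=cv2.INTER_CUBIC)
b=cv2.resize(s[0][220:320,220:320],None,fx=3,fy=3,interpolation=cv2.INTER_CUBIC)
cv2.imwrite("pics/p3.png",np.hstack([a,b])[:,:,::-1])
E
```

```text
time_s: 31.08
eef_pos: [642.2, 77.7, 146.0]
force: [-0.4, -0.6, 0.4]
grip_force: 0.0
time_s: 31.32
eef_pos: [652.2, -4.7, 144.1]
force: [-0.2, 0.9, 0.4]
grip_force: 0.0
```

View pics/p3.png

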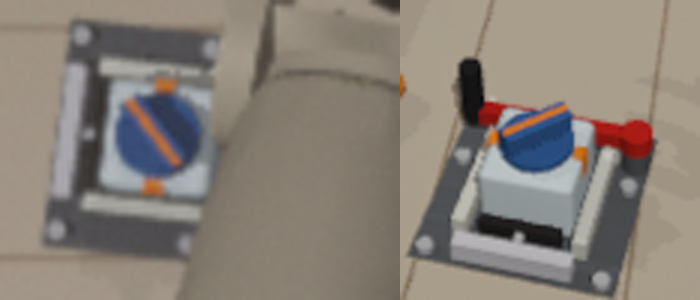

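The lever is shut across the mouth, and its knob is visible in the side crop at (470,90). The jar is seated, and the stripe runs from (128,103) to (178,162) in the top crop. Now I'll measure the lid and the lever precisely.

```bash
python3 - <<'E'
from h import *
t=cam("top"); s=cam("side")
m=mask(t,"orange",(208,198,232,228)); n,l,st,ce=cv2.connectedComponentsWithStats(m)
for i in range(1,n):
    q=np.argwhere(l==i)[:,::-1].astype(np.float32); print(ce[i],len(q),onz(t,ce[i],54).round(1),onz(t,ce[i],80).round(1))
    if len(q)>11:
        v=cv2.fitLine(q,cv2.DIST_L2,0,.01,.01).ravel(); A=onz(t,v[2:]+10*v[:2],80)-onz(t,v[2:],80); print("bar ang",np.arctan(A[1]/A[0]))
px=lambda u,v:((u+.5)/5-.5+190,(v+.5)/5-.5+185)
A,B=onz(t,px(128,103),80),onz(t,px(178,162),80); print(A,B,np.arctan2(*(A-B)[1::-1]))
ps=lambda u,v:((u-400+.5)/3-.5+220,(v+.5)/3-.5+220)
k=onz(s,ps(470,66),77); h=onz(s,ps(636,133),36); print("knob",k,"hinge",h); 
for c in((503,134),(566,107)):print("side bar end",onz(s,ps(*c),80))
E
```

```text
[222.5 201.5] 8 [606.5 155.4  54. ] [603.1 151.5  80. ]
[220.05555556 210.83333333] 18 [577.2 162.4  54. ] [574.3 158.3  80. ]
bar ang 0.6611025596609879
[220. 222.] 9 [542.3 161.8  54. ] [540.2 157.7  80. ]
[591.5621207  173.59622598  80.        ] [555.53046977 142.24056457  80.        ] 0.7161194506183924
knob [631.65536796 107.88675608  77.        ] hinge [507.48001527 119.69888602  36.        ]
side bar end [594.24054665 173.44742493  80.        ]
side bar end [555.19416384 142.31131264  80.        ]
```

```bash
python3 -m handwheel '[[[-6,12,0,0,0,5.6,-0.2],[-10,21,0,0,0,5.6,-0.2],[-12,25,0,0,0,5.6,-0.2],[-12,25,0,0,0,5.6,-0.2],[-12,25,0,0,0,5.6,-0.2],[-12,25,0,0,0,5.6,-0.2],[-10,21,0,0,0,5.6,-0.2],[-4,9,0,0,0,5.4,-0.2]]]' | grep -E "pos|force"; python3 -m handwheel '[[[0,0,-4,0,0,0,-0.2],[0,0,0,0,0,0,-0.2]]]'
```

```text
eef_pos: [572.9, 161.9, 143.8]
force: [-0.4, 0.1, -0.8]
grip_force: 0.0
time_s: 32.78
eef_pos: [573.6, 159.6, 139.0]
ee_rot: [-0.0, -0.332, 0.943, 0.0]
force: [0.1, -0.2, -0.9]
grip_width: 0.405
grip_force: 0.0
```

```bash
python3 -m handwheel '[[[0.5,-0.8,-12,0,0,0,-0.2],[0.3,-0.5,-18,0,0,0,-0.2],[0,0,-16,0,0,0,-0.2],[0,0,-10,0,0,0,-0.2],[0,0,-6,0,0,0,-0.2],[0,0,-3,0,0,0,-0.2],[0,0,0,0,0,0,-0.2]]]' | grep -E "pos|force"; python3 -m handwheel '[[[0,0,0,0,0,0,-0.4],[0,0,0,0,0,0,-0.5],[0,0,0,0,0,0,-0.56],[0,0,0,0,0,0,-0.58],[0,0,0,0,0,0,-0.6]]]' 20; python3 -m handwheel '[[[0,0,0,0,0,0,-0.62],[0,0,0,0,0,0,-0.62]]]'
```

```text
eef_pos: [574.7, 158.1, 74.4]
force: [-0.2, -0.1, -0.5]
grip_force: 0.0
time_s: 34.28
eef_pos: [574.6, 158.1, 74.3]
ee_rot: [0.0, -0.333, 0.943, -0.0]
force: [-1.2, 0.1, 0.4]
grip_width: 0.2
grip_force: 0.0
time_s: 34.52
eef_pos: [574.7, 158.0, 74.3]
ee_rot: [0.0, -0.333, 0.943, -0.0]
force: [0.4, -0.7, 0.3]
grip_width: 0.189
grip_force: 0.4
```

```bash
python3 -m handwheel '[[[0,0,0,0,0,0,-0.64],[0,0,0,0,0,0,-0.64]]]' | grep -E "force|width"; python3 -m handwheel '[[[0,0,0,0,0,0,-0.66],[0,0,0,0,0,0,-0.66]]]'| grep -E "force|width"
```

```text
force: [1.0, -0.3, 0.1]
grip_width: 0.183
grip_force: 13.0
force: [1.1, -1.8, 1.8]
grip_width: 0.177
grip_force: 20.7
```

```bash
python3 -m handwheel '[[[0,0,0,0,0,0,-0.63],[0,0,0,0,0,-2,-0.63],[0,0,0,0,0,-2,-0.63],[0,0,0,0,0,-3,-0.63],[0,0,0,0,0,-3,-0.63],[0,0,0,0,0,-3,-0.63],[0,0,0,0,0,-3,-0.63],[0,0,0,0,0,-3,-0.63]]]'; python3 -c "
from rig import *
print(sense()['wrist_torque'])"; python3 -m handwheel '[[[0,0,0,0,0,-3,-0.63],[0,0,0,0,0,-3,-0.63],[0,0,0,0,0,-3,-0.63],[0,0,0,0,0,-3,-0.63],[0,0,0,0,0,-3,-0.63],[0,0,0,0,0,-3,-0.63],[0,0,0,0,0,-3,-0.63],[0,0,0,0,0,-2,-0.63]]]'; python3 -c "
from rig import *
print(sense()['wrist_torque'])"
```

```text
time_s: 36.02
eef_pos: [574.6, 158.1, 74.3]
ee_rot: [-0.0, -0.171, 0.985, -0.0]
force: [0.6, -1.2, 2.2]
grip_width: 0.185
grip_force: 6.5
[-0.21594305 -0.02234685  0.05613784]
time_s: 37.02
eef_pos: [574.5, 158.0, 74.3]
ee_rot: [-0.0, 0.028, 1.0, -0.0]
force: [-0.5, -1.4, 2.3]
grip_width: 0.184
grip_force: 6.6
[-0.22342946  0.0644282  -0.01823785]
```

```bash
Q='import rig;s=rig.sense();print(s["wrist_torque"].round(3),s["grip_force"],s["ee_rot"].round(4))'; python3 -m handwheel '[[[0,0,0,0,0,-1,-0.63],[0,0,0,0,0,-1,-0.63],[0,0,0,0,0,0,-0.63]]]'|grep force; python3 -c "$Q"; python3 -m handwheel '[[[0,0,0,0,0,-1,-0.63],[0,0,0,0,0,-1,-0.63],[0,0,0,0,0,0,-0.63]]]'|grep force; python3 -c "$Q"; python3 -m handwheel '[[[0,0,0,0,0,-1,-0.63],[0,0,0,0,0,-1,-0.63],[0,0,0,0,0,0,-0.63]]]'|grep force; python3 -c "$Q"
```

```text
force: [-1.2, -0.8, 2.9]
grip_force: 6.8
[-0.333  0.254 -0.053] 6.794741973280907 [-1.00e-04  4.47e-02  9.99e-01 -0.00e+00]
force: [-0.9, -1.6, 2.4]
grip_force: 6.8
[-0.374  0.303 -0.049] 6.823357567191124 [-1.000e-04  6.220e-02  9.981e-01 -0.000e+00]
force: [-0.4, -0.5, 3.2]
grip_force: 6.7
[-0.094  0.102 -0.015] 6.691649258136749 [2.000e-04 7.960e-02 9.968e-01 2.000e-04]
```

```bash
Q='import rig;s=rig.sense();print(s["wrist_torque"].round(3),s["grip_force"],s["ee_rot"].round(4))'; python3 -m handwheel '[[[0,0,0,0,0,-1,-0.63],[0,0,0,0,0,-1,-0.63],[0,0,0,0,0,0,-0.63]]]'|grep force; python3 -c "$Q"; python3 -c "$Q"; python3 -c "
from h import *
s=cam('side');t=cam('top')
for z in (54,):
  for b,n in blobs(mask(s,'orange',(240,245,290,280)),3): print(b,n,onz(s,b,54).round(1))
b=cv2.resize(s[0][220:320,210:330],None,fx=5,fy=5,interpolation=cv2.INTER_CUBIC)
cv2.imwrite('pics/p4.png',b[:,:,::-1])"
```

```text
force: [1.0, 0.4, 2.1]
grip_force: 6.6
[ 0.069 -0.122  0.064] 6.586498841643333 [3.000e-04 9.700e-02 9.953e-01 1.000e-04]
[ 0.069 -0.122  0.064] 6.586498841643333 [3.000e-04 9.700e-02 9.953e-01 1.000e-04]
[271.93 261.86] 14 [563.1 137.7  54. ]
[250.67 265.08] 12 [606.8 153.1  54. ]
[279.58 273.  ] 26 [542.1 167.   54. ]
```

View pics/p4.png

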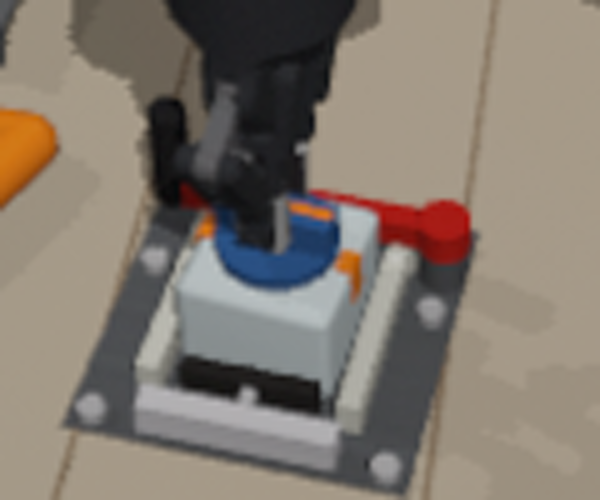

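The jar has turned about 0.1 rad inside the clamp's play, with marks now at crop (205,228) and (348,270), and the lid is essentially in line with them. I'll firm it against the stop by a couple of degrees, then let go and check.

```bash
Q='import rig;s=rig.sense();print(s["wrist_torque"].round(3),s["grip_force"],s["ee_rot"].round(4))'; python3 -m handwheel '[[[0,0,0,0,0,-1,-0.63],[0,0,0,0,0,-1,-0.63],[0,0,0,0,0,0,-0.63]]]'|grep force; python3 -c "$Q";python3 -m handwheel '[[[0,0,0,0,0,-1,-0.63],[0,0,0,0,0,0,-0.63]]]'|grep force; python3 -c "$Q"; python3 -c "
from h import *
s=cam('side')
for b,n in blobs(mask(s,'orange',(240,245,290,280)),3): print(b,n,onz(s,b,54).round(1))"
```

```text
force: [3.4, -1.8, 2.7]
grip_force: 9.7
[-0.384 -0.49   0.256] 9.742014706134796 [ 4.000e-04  1.143e-01  9.934e-01 -2.000e-04]
force: [3.8, -3.4, 3.0]
grip_force: 12.6
[-0.501 -0.647  0.365] 12.563776820898056 [ 5.000e-04  1.230e-01  9.924e-01 -1.000e-04]
[271.64 261.79] 14 [563.7 137.6  54. ]
[250.5  264.67] 12 [607.4 152.   54. ]
[279.72 273.68] 25 [541.6 168.8  54. ]
```

The torque has risen to 0.37 N·m and the jar no longer turns, so the lid is at its stop. I'll ease back slightly to unload, open and rise.

```bash
python3 -m handwheel '[[[0,0,0,0,0,1.5,-0.62],[0,0,0,0,0,0,-0.56],[0,0,0,0,0,0,-0.4],[0,0,0,0,0,0,-0.2],[0,0,5,0,0,0,-0.2],[0,0,20,0,0,0,-0.2],[0,0,25,0,0,0,-0.2],[0,0,25,0,0,0,-0.2]]]'|grep -E "pos|force"; python3 -m handwheel '[[[10,-30,10,0,0,0,-0.2],[20,-40,0,0,0,0,-0.2],[20,-40,0,0,0,0,-0.2],[20,-40,0,0,0,0,-0.2],[0,0,0,0,0,0,-0.2]]]'|grep -E "time|pos|force"
python3 - <<'E'
from h import *
t=cam("top"); s=cam("side")
m=mask(t,"orange",(205,195,235,230)); n,l,st,ce=cv2.connectedComponentsWithStats(m)
for i in range(1,n): print(ce[i],st[i,4],onz(t,ce[i],54).round(1))
for b,n in blobs(mask(s,'orange',(240,245,290,280)),3): print(b,n,onz(s,b,54).round(1))
a=cv2.resize(t[0][185:245,190:250],None,fx=6,fy=6,interpolation=cv2.INTER_CUBIC)
b=cv2.resize(s[0][230:320,220:320],None,fx=4,fy=4,interpolation=cv2.INTER_CUBIC)
cv2.imwrite("pics/p5.png",np.hstack([a,b])[:,:,::-1])
E
```

```text
eef_pos: [574.6, 158.1, 150.4]
force: [-0.4, -0.2, 0.6]
grip_force: 0.0
time_s: 40.92
eef_pos: [645.3, 5.4, 159.2]
force: [0.3, -0.2, -0.3]
grip_force: 0.0
[220.74193548 208.16129032] 31 [585.6 160.4  54. ]
[218.63636364 221.90909091] 11 [542.5 166.   54. ]
[264.46 259.95] 39 [580.  134.3  54. ]
[250.64 264.36] 14 [607.2 151.   54. ]
[279.41 273.41] 29 [542.3 168.1  54. ]
```

View pics/p5.png

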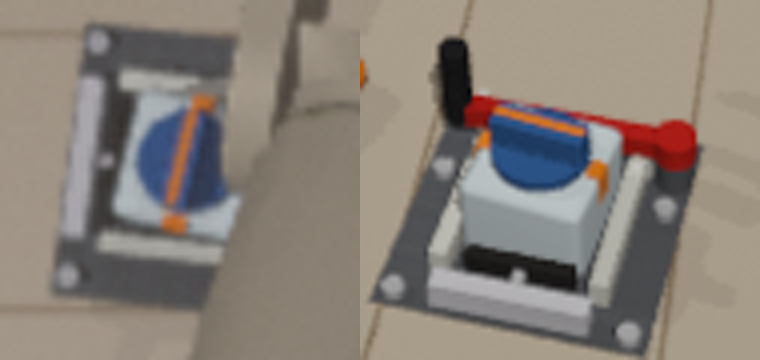

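```bash
python3 - <<'E'
from h import *
s=cam("side"); t=cam("top")
ang=lambda A,B:round(float(np.arctan2(*(A-B)[1::-1])),3)
m=mask(s,"orange",(256,250,275,268)); v=cv2.fitLine(np.argwhere(m)[:,::-1].astype(np.float32),cv2.DIST_L2,0,.01,.01).ravel()
print("bar side",ang(onz(s,v[2:]-10*v[:2]*np.sign(v[0]),80),onz(s,v[2:]+10*v[:2]*np.sign(v[0]),80)))
print("marks side",ang(np.array([607.2,151,0]),np.array([542.3,168.1,0])))
px=lambda u,v:((u+.5)/6-.5+190,(v+.5)/6-.5+185)
print("bar top",ang(onz(t,px(194,112),80),onz(t,px(174,208),80)),"marks top",ang(onz(t,px(203,102),54),onz(t,px(174,222),54)))
E
```

```text
bar side -0.222
marks side -0.258
bar top -0.182 marks top -0.214
```

The bar is within about 0.03 rad of the marks. To be sure, I'll do a second light tightening and open without unwinding this time.

```bash
Q='import rig;s=rig.sense();print(s["wrist_torque"].round(3),s["grip_force"],s["ee_rot"].round(4))'; python3 -m handwheel '[[[-10,20,0,0,0,0,-0.2],[-20,40,0,0,0,0,-0.2],[-20,40,0,0,0,0,-0.2],[-14,33,0,0,0,0,-0.2],[-6,17,-10,0,0,0,-0.2],[0,0,-20,0,0,0,-0.2],[0,0,-20,0,0,0,-0.2],[0,0,-18,0,0,0,-0.2]]]'|grep -E "pos|force"; python3 -m handwheel '[[[0,0,-12,0,0,0,-0.2],[0,0,-5,0,0,0,-0.2],[0,0,0,0,0,0,-0.5],[0,0,0,0,0,0,-0.58],[0,0,0,0,0,0,-0.61],[0,0,0,0,0,0,-0.63],[0,0,0,0,0,0,-0.63]]]'|grep -E "pos|force"; python3 -m handwheel '[[[0,0,0,0,0,-1,-0.63],[0,0,0,0,0,-1,-0.63],[0,0,0,0,0,0,-0.63]]]'|grep -E "pos|force"; python3 -c "$Q"
```

```text
eef_pos: [574.2, 158.4, 90.0]
force: [-0.1, 0.1, -0.4]
grip_force: 0.0
eef_pos: [574.8, 158.0, 74.7]
force: [-0.7, -1.0, 3.2]
grip_force: 5.0
eef_pos: [575.1, 158.0, 74.7]
force: [0.5, -0.7, 5.4]
grip_force: 10.0
[-0.199 -0.196  0.241] 10.04392147064209 [7.000e-04 1.273e-01 9.919e-01 0.000e+00]
```

```bash
python3 -m handwheel '[[[0,0,0,0,0,-1,-0.63],[0,0,0,0,0,0,-0.63],[0,0,0,0,0,0,-0.58],[0,0,0,0,0,0,-0.4],[0,0,0,0,0,0,-0.2],[0,0,5,0,0,0,-0.2],[0,0,20,0,0,0,-0.2],[0,0,25,0,0,0,-0.2]]]'|grep -E "pos|force"; python3 -m handwheel '[[[10,-20,25,0,0,0,-0.2],[20,-40,0,0,0,0,-0.2],[20,-40,0,0,0,0,-0.2],[20,-40,0,0,0,0,-0.2],[0,-40,0,0,0,0,-0.2],[0,-40,0,0,0,0,-0.2],[0,0,0,0,0,0,-0.2]]]'|grep -E "time|pos|force"
python3 - <<'E'
from h import *
s=cam("side"); t=cam("top")
ang=lambda A,B:round(float(np.arctan2(*(A-B)[1::-1])),3)
m=mask(s,"orange",(256,250,275,268)); v=cv2.fitLine(np.argwhere(m)[:,::-1].astype(np.float32),cv2.DIST_L2,0,.01,.01).ravel()
print("bar side",ang(onz(s,v[2:]-10*v[:2]*np.sign(v[0]),80),onz(s,v[2:]+10*v[:2]*np.sign(v[0]),80)))
B=[onz(s,b,54) for b,n in blobs(mask(s,'orange',(240,245,290,280)),3)]; print(B)
a=cv2.resize(t[0][190:240,195:255],None,fx=8,fy=8,interpolation=cv2.INTER_CUBIC)
cv2.imwrite("pics/p6.png",a[:,:,::-1])
E
```

```text
eef_pos: [574.4, 158.1, 124.8]
force: [1.0, 0.6, -0.3]
grip_force: 0.0
time_s: 45.25
eef_pos: [644.5, -64.5, 149.4]
force: [-0.2, -0.9, -0.2]
grip_force: 0.0
bar side -0.237
[array([581.40838004, 133.88969688,  54.        ]), array([608.12909384, 150.84203529,  54.        ]), array([542.63851309, 168.01568692,  54.        ])]
```

View pics/p6.png

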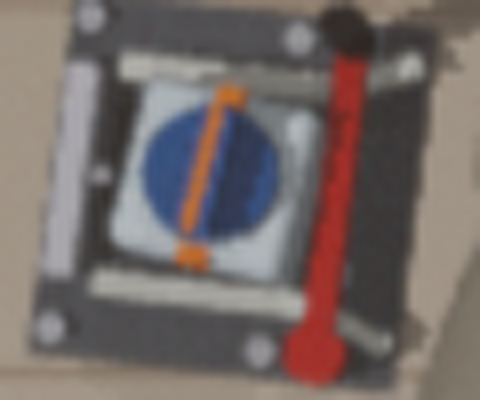

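The lever is shut (hinge at (315,355), knob at (347,30)). The jar is seated, and the lid stripe runs between the two orange marks at (232,97) and (192,257). The robot is clear of everything.

```bash
python3 -c "
from rig import *
print(finish_job())"
```

```text
the job is handed in; nothing more can be done
None
```

I handed the job in at about 45 s with the lever shut, the jar in the bay and the lid twisted hard against its stop; the jar turned about 0.1 rad clockwise in the clamp's play, the lid bar measures within roughly 0.05 rad of the marks, and no verdict came back.

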